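Fetch the brass plug from under the sliding cover

ROBOT

A 6-joint arm with a two-finger parallel gripper is mounted at the origin on a cart in front of the work surface, level with it; the furniture and walls round the work are solid. World frame = base frame: x ahead of the robot, y to its left, z up, the work surface at z = 0. Lengths are in m, angles in rad, forces in N, time in s.
With the tool pointing down it reaches from about 0.35 to 0.85 m from the base axis. Payload 8.1 kg.
Tool frame: the origin (TCP) lies on the mounting face of the last link; the fingertips stand 186 mm ahead of it and the grasp point (between the pads) lies 167 mm ahead of it; y points along the fingers, x is the direction in which the jaws open and shut, and the axes are right-handed (so a half turn about y gives the same grasp; the last joint's range is limited). The gripper opens to 93 mm and grips with 3 to 60 N. Pads are 15 mm wide; open, the fingers measure 128 mm over their backs; the gripper's body (75 mm by 188 mm) begins 65 mm behind the grasp point.
Start: joints at [-1.357, 0.13, 1.488, -0, 1.523, -0.085], TCP at [0.177, -0.573, 0.405] pointing down, gripper open.
Joint ranges: [-2.96, 2.96], [-0.89, 2.26], [0.02, 2.5], [-1.34, 4.48], [0, 2.73], [-2.66, 2.66]. Speed limits (rad/s): [2.39, 2.39, 2.79, 3.14, 3.14, 3.14].

INTERFACE

Orientations are given as a rotation vector (axis times angle).
In Python, from plant import robot, imaging gives the robot as it stands.
- The arm moves only by the shell command python3 -m inch 'ROWS' [OPENING] [FORCE]. ROWS is JSON, a list of rows, each an object of numbers: "x", "y", "z": the shift along the tool's x, y, z in mm; "twist": the turn about the tool's y in rad. In form: [{"x": .., "y": .., "z": .., "twist": ..}, ...]. A call has 1 to 12 rows; each row shifts and turns the commanded pose from where the row before left it, along the tool's axes as they then stand; what a row does not reach is not made up. A row lasts 1/10 s, in which the tool goes at most 50 mm and 8.59 degrees, less where a joint would pass 70% of its speed; a pose out of reach is approached as far as the arm can. A call with a gripper value outside its range is refused whole. OPENING is the gripper command: -1 is shut, 1 is fully open, values between are in proportion, set as the call begins (- or left out, the last holds). The fingers move at their own pace and stop on an object; FORCE is the grip in N (left out, the last holds). Time passes only in rows, so rows that do not move let the fingers close. It gives the time, the measured TCP pose, the force and the opening at its end, in the units of the state.
- robot.read_state(): the state, without advancing time (a new reading comes with each control period).
- imaging.read_camera(name): name is "side" or "top"; returns a dict with "color" (384x512x3 uint8, red, green, blue), "depth" (384x512 float32, m along the optical axis (not along the pixel's ray), 0 where there is no reading), "fx", "fy", "cx", "cy" (pixels), "rvec" (rotation vector, rad) and "tvec" (3), from world to camera coordinates, as OpenCV has them. Camera axes: x right, y down, z forward; pixel columns grow to the right and rows downward; lengths in m; the calibration is good to about 2 mm. A picture is of the moment at which its call begins.
- robot.close_job(): hands the job in, once; it reports no verdict.
The state is a dict: "t": time; "q": joint angles; "dq": joint speeds; "joint_torque": joint torques, N m; "tool_pos": TCP position; "orientation": TCP orientation; "force": force on the tool from outside, world axes, zero at the start; "wrist_torque": the same for the moment, N m; "opening": finger opening in m.
Only numpy, scipy, OpenCV 4.12 (cv2) and the standard library are available. Lean on these libraries where they do the work, as an engineer would, in place of code of your own. Each camera call takes 0.05 s, during which the arm holds its last target.

TASK

One of the two pockets under the loose metal cover of the wooden spares block holds a brass plug. Slide the cover off the pockets, fully back onto the bare half of the block without lifting it out of the block's rim, then take out the brass plug and stand it upright in the empty, shallow round steel dish. Leave the black rubber foot in its pocket.

Things in the scene. Friction and masses are not known exactly. Their poses are not given: they have to be found in the camera images.
- spares_block: Wooden block fixed to the table, 208 (x) x 126 (y) mm, 44 mm high. Origin: centre of its underside; z up; x, the direction in which the cover slides, runs from the pocket half (-x, nearer the robot) to the bare deck half (+x; deck from x = -10 to +99 mm, 36 mm high). A rim 5 mm thick round the edge stands 8 mm above the deck and keeps the cover in.
- block_top (a point): Point 36 mm above the block's origin, at the height of deck and pocket mouths; axes as the block's. The two pockets lie side by side, centred here at x = -52 mm, y = +27 and -27 mm; each 84 mm (x) by 48 mm (y) and 30 mm deep (floor 6 mm above the table), so the finger room is along x.
- cover_handle (a point): Centre of the cover's black grip bar, 16 (x) x 44 (y) x 26 (z) mm, 54 mm above the table, on the middle of the plate. Loose grey aluminium plate, 94 (x) x 113 (y) x 5 mm, 0.18 to 0.35 kg, flat on the block inside the rim, hiding the pockets. x: sliding direction. Closed, this point has x = -50 mm in the block's frame; against the far rim +52 mm.
- plug_center (a point): Centre, half-way up, of the brass plug: a solid cylinder 26 mm across and 24 mm high, 60 g, standing with its axis z upright on the floor of one of the two pockets, within a few mm of the pocket's middle. Which pocket differs from start to start.
- rubber_foot_center (a point): Centre of a black rubber foot, a cone stub 30 mm across and 18 mm high, in the other pocket. Not wanted.
- dish: Loose, empty, shallow round steel dish, 116 mm across the rim, 18 mm high, 0.35 kg, on the brown stand left of the wooden clamp jig, in front of a low tray (rim 51 mm high) of casters. Origin: centre of its underside; z up. Inside it is open and flat, floor 4 mm above the stand and about 94 mm across; the wall is 3 mm thick and leans out.

How it is judged:
By the outcome, as a careful person would: the job done as asked, in the order asked, and still so for the second after the job is handed in, with the robot touching nothing.
It also fails if it takes over 48 s, if anything falls off the work surface, if the arm or the gripper's body presses on something with over 40 N, if the wrist force passes 120 N, or if a joint passes its speed limit or range.

## Working session

There is one attempt and no reset: what is moved stays moved. The work goes in short steps, Python scripts to look and compute and a shell command to move; the robot and the scene stay as the last step left them, time stands still between calls to the robot, and variables do not carry over. Pictures are saved under pics/ and viewed, and the job is handed in when it is done.

```bash
ls; mkdir -p pics
cat > h.py <<'E'
import numpy as np, cv2
from plant import robot, imaging
def grab(name,fn):
    c=imaging.read_camera(name)
    cv2.imwrite(f'pics/{fn}.png',c['color'][:,:,::-1]); np.savez(f'pics/{fn}.npz',**c); return c
def cloud(c):
    R,_=cv2.Rodrigues(np.array(c['rvec'],float)); d=c['depth']
    v,u=np.mgrid[:d.shape[0],:d.shape[1]]
    P=np.stack([(u-c['cx'])/c['fx']*d,(v-c['cy'])/c['fy']*d,d],-1)
    return (P-np.array(c['tvec']).ravel())@R
E
python3 - <<'E'
from h import *
s=robot.read_state(); print(s)
for n in('top','side'):
    c=grab(n,n+'0'); print(n,c['fx'],c['rvec'],c['tvec'])
E
```

```text
pics
{'t': 0.0, 'q': array([-1.35740876e+00,  1.31174881e-01,  1.48925654e+00, -4.52511669e-05,
        1.52301326e+00, -8.54076035e-02]), 'dq': array([ 0.00052087, -0.00108101,  0.00063099,  0.00045057,  0.00118489,
        0.00051067]), 'joint_torque': array([ 2.45134259e-03, -5.59834313e+01, -4.91756094e+01,  7.68467761e-02,
        3.51993064e-02, -1.66309728e-04]), 'tool_pos': array([ 0.17658211, -0.57319105,  0.40369144]), 'orientation': array([-1.33463953,  0.98733124, -0.98497287]), 'force': array([-0.10924233,  0.26847458,  0.54347976]), 'wrist_torque': array([-0.00633896, -0.01555031, -0.05279389]), 'opening': 0.0929633943488776}
top 380.48051119735516 [ 2.21130809 -2.15176842  0.06233619] [0.06651294 0.53580064 0.89041334]
side 380.5413322146459 [ 0.31466101 -2.77065798  1.19173134] [0.52981456 0.06305866 0.85114235]
```

View pics/top0.png

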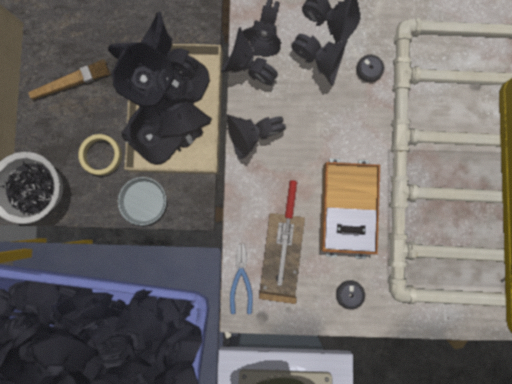

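View pics/side0.png

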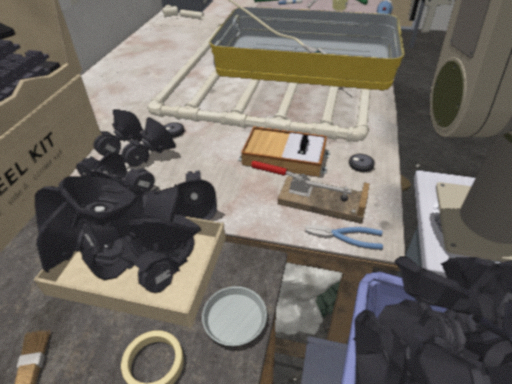

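Run:
```python
from h import *
s=robot.read_state()
R,_=cv2.Rodrigues(s['orientation']); print(R.round(3))
```

```text
[[ 0.294 -0.     0.956]
 [-0.956  0.002  0.294]
 [-0.002 -1.     0.   ]]
```

Top view: the block is at about (350,208), with its grey cover and black handle at (351,230), and the bare wooden deck above it (away from the robot). The steel dish is at (142,200) in front of the caster tray. Image up is world +x and image left is +y.

Run:
```python
from h import *
c=dict(np.load('pics/top0.npz')); P=cloud(c)
for n,(u,v) in dict(deck=(350,185),cover=(332,225),cover2=(370,225),handle=(351,230),dish=(142,202),stand=(170,220),table=(300,250),tray=(215,110),caster=(160,75),jig=(285,260),pot=(52,185),bin=(200,300)).items(): print(n,P[v,u].round(4))
# block: points with z 0.03..0.08 in neighbourhood
reg=np.zeros(P.shape[:2],bool); reg[150:265,312:390]=1
m=reg&(c['depth']>0)&(P[...,2]>.028)&(P[...,2]<.08)
xy=(P[m][:,:2]*1000).astype(np.float32); r=cv2.minAreaRect(xy); print('block',r)
col=c['color'].astype(int)
m=reg&(P[...,2]>.055)&(P[...,2]<.08); q=P[m]; print('handle',len(q),cv2.minAreaRect((q[:,:2]*1000).astype(np.float32)),q[:,2].mean())
dark=reg&(col.sum(-1)<200)&(np.mgrid[:384,:512][0]>215)&(np.mgrid[:384,:512][0]<245)&(np.mgrid[:384,:512][1]>330)&(np.mgrid[:384,:512][1]<372)
q=P[dark]; print('dark',len(q),q.mean(0),cv2.minAreaRect((q[:,:2]*1000).astype(np.float32)))
for v in range(155,262,4): print(v,[int(1000*z) for z in P[v,318:386:4,2]])
reg=np.zeros(P.shape[:2],bool); reg[172:230,112:172]=1
zs=P[225,130:180,2]; print('standz',np.median(zs))
for v in range(172,230,4): print(v,[int(1000*z) for z in P[v,110:176,2][::4]])
```

```text
deck [ 0.547  -0.1398  0.0383]
cover [ 0.4529 -0.0985  0.042 ]
cover2 [ 0.4553 -0.1865  0.0399]
handle [ 0.4435 -0.1362  0.0676]
dish [0.4949 0.3556 0.0035]
stand [0.4532 0.2862 0.0006]
table [ 0.3921 -0.0277  0.025 ]
tray [0.7256 0.1856 0.0066]
caster [0.7385 0.2709 0.2019]
jig [0.3678 0.0068 0.0239]
pot [0.5281 0.5581 0.0396]
bin [0.2649 0.2059 0.002 ]
block ((486.99530029296875, -158.20736694335938), (158.45089721679688, 224.18434143066406), 88.55572509765625)
handle 142 ((445.67999267578125, -139.91232299804688), (42.1958122253418, 15.920974731445312), 88.28290557861328) 0.06668457276018493
dark 137 [ 0.44473803 -0.13774048  0.0630334 ] ((445.0780944824219, -140.63821411132812), (58.718143463134766, 16.1068115234375), 89.1563949584961)
155 [0, 0, 0, 1, 0, 0, 3, 0, 0, 3, -1, -2, 0, 0, 925, 2, -1]
159 [-3, -1, 0, 4, 4, 4, 0, 3, 0, 0, 0, 2, -1, 1, -1, 0, -1]
163 [0, 1, 43, 43, 925, 48, 46, 45, 43, 43, 45, 43, 4, 2, 1, 0, 2]
167 [0, 0, 44, 35, 38, 38, 35, 35, 37, 36, 35, 37, 37, 37, 38, 44, 1]
171 [2, 3, 45, 37, 38, 38, 41, 41, 35, 35, 35, 35, 36, 36, 38, 41, 2]
175 [0, 0, 44, 36, 34
[... 1759 characters left out ...]
3, 2, 4, 5, 5, 18, 0, -1, 0, 0]
188 [-1, 2, 0, 15, 9, 3, 4, 5, 4, 4, 3, 4, 7, 17, 1, 1, 1]
192 [0, 0, 0, 15, 4, 4, 4, 2, 4, 3, 2, 3, 3, 6, 2, 0, 0]
196 [-1, 2, 2, 9, 5, 5, 2, 2, 6, 6, 5, 3, 3, 3, 0, 0, 3]
200 [-1, -1, 18, 10, 0, 7, 6, 3, 5, 2, 1, 6, 4, 3, 0, 2, 0]
204 [-1, 0, 0, 9, 2, 2, 3, 2, 2, 3, 3, 5, 4, 5, 0, -1, 1]
208 [2, -2, 1, 12, 4, 6, 2, 5, 4, 4, 3, 5, 6, 7, 0, 0, 0]
212 [0, 4, 0, 16, 8, 4, 4, 4, 3, 0, 2, 2, 3, 18, 1, -1, 0]
216 [1, -1, 0, -2, 14, 6, 3, 5, 3, 2, 1, 3, 16, 0, -1, -1, 0]
220 [1, 2, -3, 0, 0, 17, 10, 4, 3, 1, 8, 19, 3, 1, 2, 0, 0]
224 [0, 0, -2, -2, -2, 2, 1, 19, 21, 15, 0, 0, 0, -1, 0, 0, 1]
228 [-798, -798, -796, -796, 0, -2, -2, -3, 1, 0, -1, -1, 5, -1, 0, -1, -1]
```

```bash
cat >> h.py <<'E'
def ortho(c,z,x0,x1,y0,y1,s=2.0):
    # image, row0 = x1 (far), col0 = y1 (left); s px/mm
    H,W=int((x1-x0)*1000*s),int((y1-y0)*1000*s)
    v,u=np.mgrid[:H,:W]
    X=np.stack([x1-v/s/1000,y1-u/s/1000,np.full(u.shape,z)],-1).reshape(-1,3)
    p,_=cv2.projectPoints(X,np.array(c['rvec'],float),np.array(c['tvec'],float),np.array([[c['fx'],0,c['cx']],[0,c['fy'],c['cy']],[0,0,1.]]),None)
    p=p.reshape(H,W,2).astype(np.float32)
    return cv2.remap(c['color'],p[...,0],p[...,1],cv2.INTER_CUBIC)
E
python3 - <<'E'
from h import *
c=dict(np.load('pics/top0.npz')); P=cloud(c)
im=ortho(c,.044,.35,.63,-.24,-.04,2.)
for k in range(0,im.shape[1],40): im[:8,k]=(255,0,0)
for k in range(0,im.shape[0],40): im[k,:8]=(255,0,0)
cv2.imwrite('pics/blk.png',im[:,:,::-1])
# casters extents
m=(P[...,2]>.06)&(P[...,0]>.5)&(P[...,1]>.1)&(P[...,1]<.6)&(c['depth']>0)
q=P[m];print(q.min(0),q.max(0))
for x in np.arange(.5,.8,.03):
    k=q[(q[:,0]>=x)&(q[:,0]<x+.03)]
    if len(k):print(round(x,2),len(k),k[:,1].min().round(3),k[:,1].max().round(3),k[:,2].max().round(3))
# dish
m=np.zeros(P.shape[:2],bool); m[172:230,112:172]=1
m&=(P[...,2]>.009)&(P[...,2]<.03)
q=(P[m][:,:2]*1000).astype(np.float32); print(cv2.minEnclosingCircle(q),cv2.fitEllipse(q))
m=np.zeros(P.shape[:2],bool); m[172:230,112:172]=1;m&=(P[...,2]>.014)&(P[...,2]<.03)
q=(P[m][:,:2]*1000).astype(np.float32); print(cv2.fitEllipse(q))
im=ortho(c,.018,.4,.6,.26,.46,2.); 
for k in range(0,im.shape[1],40): im[:8,k]=(255,0,0)
for k in range(0,im.shape[0],40): im[k,:8]=(255,0,0)
cv2.imwrite('pics/dish.png',im[:,:,::-1])
E
```

```text
[0.50163162 0.10006469 0.06001954] [0.90374717 0.59995035 0.24811786]
0.5 63 0.526 0.543 0.068
0.53 64 0.529 0.551 0.069
0.56 333 0.258 0.599 0.185
0.59 659 0.102 0.6 0.21
0.62 1158 0.101 0.379 0.21
0.65 1305 0.1 0.364 0.214
0.68 1263 0.101 0.352 0.229
0.71 1238 0.207 0.354 0.242
0.74 1299 0.196 0.346 0.246
0.77 1192 0.194 0.388 0.248
0.8 909 0.103 0.392 0.198
((510.98370361328125, 337.00726318359375), 77.33415985107422) ((500.962646484375, 349.3551025390625), (104.93116760253906, 122.44207763671875), 48.42972183227539)
((499.2720947265625, 350.4003601074219), (108.61498260498047, 116.937744140625), 44.39323043823242)
```

View pics/blk.png

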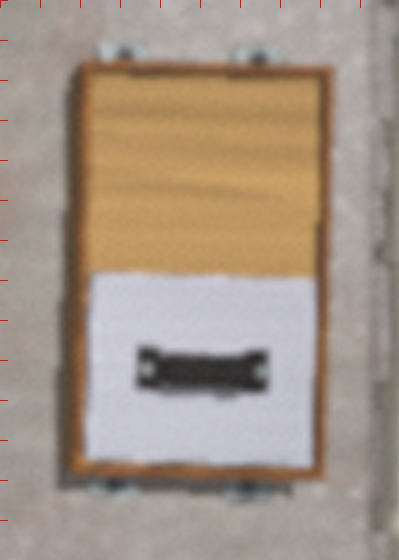

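View pics/dish.png

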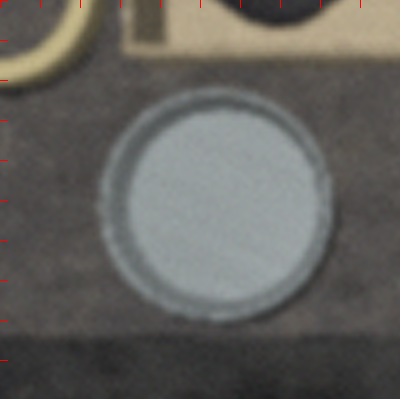

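Measured so far:
- **Block:** centre is about (0.4945, -0.141) with yaw about -1.4°. In the rectified view it measures 124 x 206 mm, against the given 126 x 208.
- **Handle:** about (0.445, -0.140). The block pose predicts (0.4445, -0.140), so they agree.
- **Dish:** about (0.4975, 0.352), with its floor at 4 mm.
- **Casters:** they stand up to 0.2 m high at x > 0.56, so at the dish the jaws must lie along y.

First I turn the jaws to the block's x.

```bash
cat >> h.py <<'E'
def delta(target,yaw=None):
    s=robot.read_state(); R,_=cv2.Rodrigues(s['orientation']); g=s['tool_pos']+R[:,1]*.167
    y=np.arctan2(R[1,0],R[0,0]); d=R.T@(np.array(target)-g)*1000
    print('t',round(s['t'],2),'grasp',g.round(4),'yaw',round(np.degrees(y),2),'F',s['force'].round(1),'open',round(s['opening'],4),'q',s['q'].round(2))
    print('tool delta mm',d.round(1), 'twist', None if yaw is None else round(y-np.radians(yaw),4),'tilt',R[:,1].round(3))
E
python3 -m inch '[{"twist":-0.139},{"twist":-0.139},{"twist":-0.139},{"twist":-0.139},{"twist":-0.139},{"twist":-0.139},{"twist":-0.139},{"twist":-0.139},{"twist":-0.136}]' 
python3 -c "
from h import *
delta([.445,-.140,.15],-1.4)
c=dict(np.load('pics/top0.npz'));P=cloud(c)
m=(c['depth']>0)&(P[...,1]<-.2)&(P[...,1]>-.6)&(P[...,0]>.1)&(P[...,0]<.8);q=P[m];print(q.max(0))"
```

```text
t 0.1 grasp [ 0.1765 -0.5729  0.2368] yaw -72.88 F [-0.1 -0.4 -0.2] open 0.0928 q [-1.36  0.13  1.49  0.    1.52 -0.09]
tool delta mm [-334.6   87.4  384. ] twist -1.2476 tilt [-0.     0.002 -1.   ]
[ 0.79996962 -0.20001929  0.10049757]$[0]: bad value
```

The rows seem to need all four keys.

```bash
python3 -m inch '[{"x":0,"y":0,"z":0,"twist":-0.139},{"x":0,"y":0,"z":0,"twist":-0.139},{"x":0,"y":0,"z":0,"twist":-0.139},{"x":0,"y":0,"z":0,"twist":-0.139},{"x":0,"y":0,"z":0,"twist":-0.139},{"x":0,"y":0,"z":0,"twist":-0.139},{"x":0,"y":0,"z":0,"twist":-0.139},{"x":0,"y":0,"z":0,"twist":-0.139},{"x":0,"y":0,"z":0,"twist":-0.136}]' 
python3 -c "
from h import *
delta([.445,-.140,.15],-1.4)"
```

```text
t: 1.0
tool_pos: [0.1766, -0.5733, 0.4041]
orientation: [-1.57, 0.015, -0.014]
force: [-0.1, -0.3, -0.5]
opening: 0.093
t 1.0 grasp [ 0.1766 -0.5731  0.2371] yaw -1.05 F [-0.1 -0.3 -0.5] open 0.093 q [-1.36  0.13  1.49 -0.    1.52 -1.34]
tool delta mm [260.5  87.5 437.8] twist 0.0062 tilt [-0.     0.001 -1.   ]
```

```bash
python3 -m inch '[{"x":22,"y":0,"z":36.5,"twist":0},{"x":22,"y":0,"z":36.5,"twist":0},{"x":22,"y":0,"z":36.5,"twist":0},{"x":22,"y":0,"z":36.5,"twist":0},{"x":22,"y":0,"z":36.5,"twist":0},{"x":22,"y":0,"z":36.5,"twist":0},{"x":22,"y":0,"z":36.5,"twist":0},{"x":22,"y":0,"z":36.5,"twist":0},{"x":22,"y":0,"z":36.5,"twist":0},{"x":22,"y":0,"z":36.5,"twist":0},{"x":22,"y":0,"z":36.5,"twist":0},{"x":18.5,"y":0,"z":36.5,"twist":0}]' 0.0 20
python3 -m inch '[{"x":0,"y":30,"z":0,"twist":0},{"x":0,"y":30,"z":0,"twist":0},{"x":0,"y":27,"z":0,"twist":0},{"x":0,"y":0,"z":0,"twist":0}]'
python3 -c "
from h import *
delta([.445,-.140,.064],-1.4)"
```

```text
t: 2.2
tool_pos: [0.4482, -0.14, 0.4045]
orientation: [-1.571, 0.019, -0.019]
force: [-0.2, 0.0, -0.3]
opening: 0.0463
t: 2.6
tool_pos: [0.4459, -0.1408, 0.3133]
orientation: [-1.568, 0.024, -0.013]
force: [-1.2, -0.4, -0.1]
opening: 0.0467
t 2.6 grasp [ 0.4447 -0.1403  0.1463] yaw -1.35 F [-1.2 -0.4 -0.1] open 0.0467 q [-0.42 -0.17  1.95 -0.    1.37 -0.39]
tool delta mm [ 1.  82.3  0.1] twist 0.0009 tilt [-0.007  0.003 -1.   ]
```

```bash
python3 -m inch '[{"x":0,"y":25,"z":0,"twist":0},{"x":0,"y":25,"z":0,"twist":0},{"x":0,"y":0,"z":0,"twist":0}]'
python3 - <<'E'
from h import *
c=grab('side','side1'); c2=grab('top','top1')
im=cv2.resize(c['color'][90:200,210:350],None,fx=5,fy=5,interpolation=cv2.INTER_CUBIC); cv2.imwrite('pics/s1c.png',im[:,:,::-1])
delta([.445,-.140,.064],-1.4)
E
```

```text
t: 2.9
tool_pos: [0.4465, -0.1415, 0.2658]
orientation: [-1.569, 0.023, -0.016]
force: [-0.4, -0.0, -0.3]
opening: 0.0465
t 3.0 grasp [ 0.4478 -0.142   0.1019] yaw -1.39 F [-0.2 -0.1 -0.2] open 0.0466 q [-0.42 -0.12  1.99  0.    1.27 -0.39]
tool delta mm [-2.8 37.9  1.9] twist 0.0002 tilt [-0.  0. -1.]
```

View pics/s1c.png

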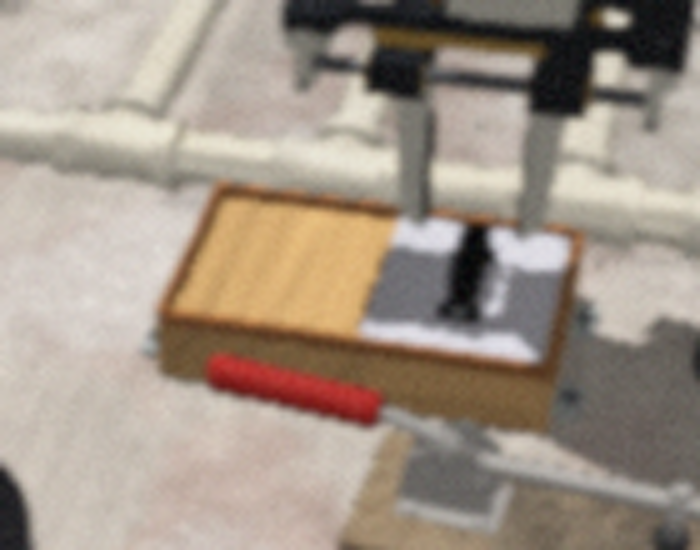

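In the side view the two fingers straddle the black handle along the sliding direction, still above it. The tool has to shift about 3 mm back, then down 38 mm and grip.

```bash
python3 -m inch '[{"x":-2.5,"y":18,"z":2,"twist":0},{"x":0,"y":18,"z":0,"twist":0},{"x":0,"y":0,"z":0,"twist":0},{"x":0,"y":0,"z":0,"twist":0}]'
python3 -c "
from h import *
delta([.445,-.140,.064],-1.4)"
python3 -m inch '[{"x":0,"y":0,"z":0,"twist":0},{"x":0,"y":0,"z":0,"twist":0},{"x":0,"y":0,"z":0,"twist":0},{"x":0,"y":0,"z":0,"twist":0},{"x":0,"y":0,"z":0,"twist":0}]' -1 20
python3 -c "
from h import *
delta([.445,-.140,.064],-1.4)"
```

```text
t: 3.4
tool_pos: [0.4458, -0.14, 0.2335]
orientation: [-1.571, 0.018, -0.02]
force: [0.1, 0.5, 0.1]
opening: 0.0467
t 3.4 grasp [ 0.446  -0.1401  0.0665] yaw -1.38 F [0.1 0.5 0.1] open 0.0467 q [-0.41 -0.07  2.02  0.    1.19 -0.39]
tool delta mm [-1.   2.5  0.1] twist 0.0004 tilt [ 0.001 -0.001 -1.   ]
t: 3.9
tool_pos: [0.4452, -0.1398, 0.232]
orientation: [-1.571, 0.019, -0.019]
force: [-0.8, 0.1, 2.4]
opening: 0.0157
t 3.9 grasp [ 0.4453 -0.1398  0.065 ] yaw -1.38 F [-0.8  0.1  2.4] open 0.0157 q [-0.41 -0.07  2.03 -0.    1.19 -0.39]
tool delta mm [-0.3  1.  -0.2] twist 0.0004 tilt [ 0. -0. -1.]
```

Gripped: the opening is 15.7 mm and the bar is 16 mm. Next I slide along tool +x, slowly, and watch the force.

```bash
python3 -m inch '[{"x":4,"y":0,"z":0,"twist":0},{"x":8,"y":0,"z":0,"twist":0},{"x":8,"y":0,"z":0,"twist":0},{"x":8,"y":0,"z":0,"twist":0},{"x":8,"y":0,"z":0,"twist":0}]' 
python3 -c "
from h import *
delta([.5465,-.1425,.065],-1.4)"
python3 -m inch '[{"x":8,"y":0,"z":0,"twist":0},{"x":8,"y":0,"z":0,"twist":0},{"x":8,"y":0,"z":0,"twist":0},{"x":8,"y":0,"z":0,"twist":0},{"x":8,"y":0,"z":0,"twist":0},{"x":8,"y":0,"z":0,"twist":0},{"x":4,"y":0,"z":0,"twist":0},{"x":0,"y":0,"z":0,"twist":0}]'
python3 - <<'E'
from h import *
delta([.5465,-.1425,.065],-1.4)
c=grab('side','side2'); c2=grab('top','top2')
im=cv2.resize(c['color'][90:200,210:350],None,fx=5,fy=5,interpolation=cv2.INTER_CUBIC); cv2.imwrite('pics/s2c.png',im[:,:,::-1])
E
```

```text
t: 4.4
tool_pos: [0.4808, -0.1407, 0.232]
orientation: [-1.571, 0.021, -0.017]
force: [-9.5, 0.3, 10.3]
opening: 0.0157
t 4.4 grasp [ 0.4803 -0.1407  0.065 ] yaw -1.37 F [-9.5  0.3 10.3] open 0.0157 q [-0.39  0.02  1.93 -0.    1.19 -0.36]
tool delta mm [66.2 -0.2 -0.2] twist 0.0005 tilt [-0.003  0.    -1.   ]
t: 5.2
tool_pos: [0.5333, -0.1419, 0.232]
orientation: [-1.571, 0.019, -0.018]
force: [-3.2, 0.3, 6.1]
opening: 0.0158
t 5.2 grasp [ 0.5332 -0.142   0.065 ] yaw -1.37 F [-3.2  0.3  6.1] open 0.0158 q [-0.35  0.15  1.79 -0.    1.2  -0.33]
tool delta mm [13.4  0.  -0.2] twist 0.0006 tilt [-0.001 -0.    -1.   ]
```

View pics/s2c.png

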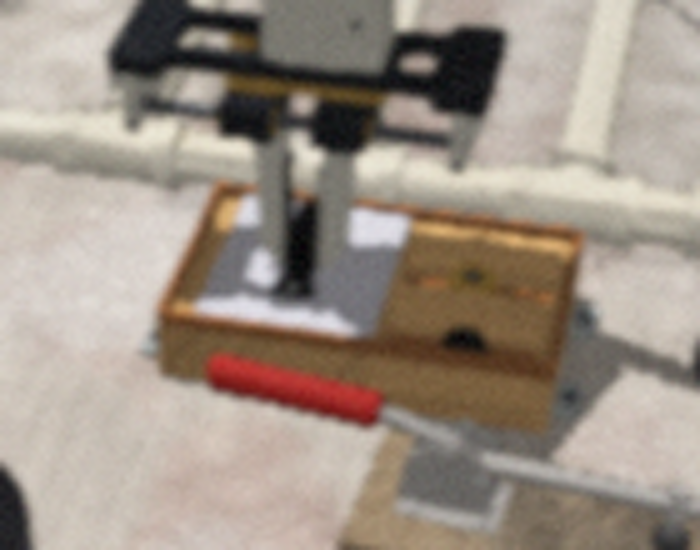

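The cover is sliding in its rim. The dark foot shows in the near (+y) pocket, and a brass glint shows in the far (-y) pocket. About 13 mm remain to the far rim.

```bash
python3 -m inch '[{"x":5,"y":0,"z":0,"twist":0},{"x":4,"y":0,"z":0,"twist":0},{"x":1.5,"y":0,"z":0,"twist":0},{"x":0,"y":0,"z":0,"twist":0}]' 
python3 -m inch '[{"x":1,"y":0,"z":0,"twist":0},{"x":0,"y":0,"z":0,"twist":0}]'
python3 -m inch '[{"x":1,"y":0,"z":0,"twist":0},{"x":0,"y":0,"z":0,"twist":0}]'
python3 - <<'E'
from h import *
delta([.5465,-.1425,.065],-1.4)
E
```

```text
t: 5.7
tool_pos: [0.5433, -0.1422, 0.232]
orientation: [-1.571, 0.02, -0.017]
force: [-5.8, -0.3, 8.7]
opening: 0.0156
t: 5.9
tool_pos: [0.5441, -0.1422, 0.232]
orientation: [-1.571, 0.021, -0.017]
force: [-6.9, 0.3, 10.2]
opening: 0.0159
t: 6.1
tool_pos: [0.5451, -0.1423, 0.232]
orientation: [-1.571, 0.021, -0.017]
force: [-7.5, 1.0, 9.5]
opening: 0.0158
t 6.1 grasp [ 0.5447 -0.1423  0.065 ] yaw -1.38 F [-7.5  1.   9.5] open 0.0158 q [-0.35  0.18  1.76 -0.    1.2  -0.32]
tool delta mm [ 1.8  0.  -0.2] twist 0.0004 tilt [-0.002  0.    -1.   ]
```

```bash
python3 -m inch '[{"x":1,"y":0,"z":0,"twist":0},{"x":0,"y":0,"z":0,"twist":0}]' 
python3 -m inch '[{"x":1,"y":0,"z":0,"twist":0},{"x":0,"y":0,"z":0,"twist":0}]'
python3 -m inch '[{"x":1,"y":0,"z":0,"twist":0},{"x":0,"y":0,"z":0,"twist":0}]'
python3 - <<'E'
from h import *
delta([.5465,-.1425,.065],-1.4)
E
```

```text
t: 6.3
tool_pos: [0.5461, -0.1423, 0.2321]
orientation: [-1.571, 0.02, -0.017]
force: [-7.5, 0.1, 9.2]
opening: 0.016
t: 6.5
tool_pos: [0.547, -0.1423, 0.232]
orientation: [-1.571, 0.021, -0.017]
force: [-7.9, 0.4, 9.5]
opening: 0.0158
t: 6.7
tool_pos: [0.5477, -0.1423, 0.232]
orientation: [-1.571, 0.022, -0.016]
force: [-11.0, -0.4, 12.8]
opening: 0.0158
t 6.7 grasp [ 0.5471 -0.1423  0.065 ] yaw -1.38 F [-11.   -0.4  12.8] open 0.0158 q [-0.34  0.19  1.75 -0.    1.21 -0.32]
tool delta mm [-0.6  0.  -0.2] twist 0.0004 tilt [-0.004  0.    -1.   ]
```

The force rose to 11 N and the last step fell short, at x = 0.547 where I expected 0.5465, so the cover is against the far rim. Release and lift.

```bash
python3 -m inch '[{"x":-0.8,"y":0,"z":0,"twist":0},{"x":0,"y":0,"z":0,"twist":0}]' 
python3 -m inch '[{"x":0,"y":0,"z":0,"twist":0},{"x":0,"y":0,"z":0,"twist":0},{"x":0,"y":0,"z":0,"twist":0},{"x":0,"y":0,"z":0,"twist":0}]' -0.3
python3 -m inch '[{"x":0,"y":-15,"z":0,"twist":0},{"x":0,"y":-35,"z":0,"twist":0},{"x":0,"y":-45,"z":0,"twist":0},{"x":0,"y":-45,"z":0,"twist":0},{"x":0,"y":-30,"z":45,"twist":0},{"x":0,"y":0,"z":45,"twist":0},{"x":0,"y":0,"z":45,"twist":0},{"x":0,"y":0,"z":0,"twist":0}]'
python3 - <<'E'
from h import *
c=grab('side','side3'); c=grab('top','top3'); delta([.45,-.166,.15],-1.4)
im=ortho(c,.03,.37,.63,-.24,-.04,2.5)
cv2.imwrite('pics/t3c.png',im[:,:,::-1])
E
```

```text
t: 6.9
tool_pos: [0.5473, -0.1423, 0.2321]
orientation: [-1.571, 0.02, -0.018]
force: [-6.8, 0.0, 7.8]
opening: 0.0159
t: 7.3
tool_pos: [0.5478, -0.1421, 0.2315]
orientation: [-1.571, 0.019, -0.019]
force: [0.3, -0.6, -0.4]
opening: 0.0328
t: 8.1
tool_pos: [0.5508, -0.0061, 0.4013]
orientation: [-1.569, 0.013, -0.017]
force: [0.6, -0.3, -0.6]
opening: 0.0324
t 8.2 grasp [ 0.5511 -0.0098  0.2336] yaw -1.23 F [-0.6  0.4 -0. ] open 0.0326 q [-0.11 -0.    1.63 -0.    1.51 -0.09]
tool delta mm [ -97.8   83.5 -158.3] twist 0.003 tilt [ 0.001 -0.    -1.   ]
```

View pics/t3c.png

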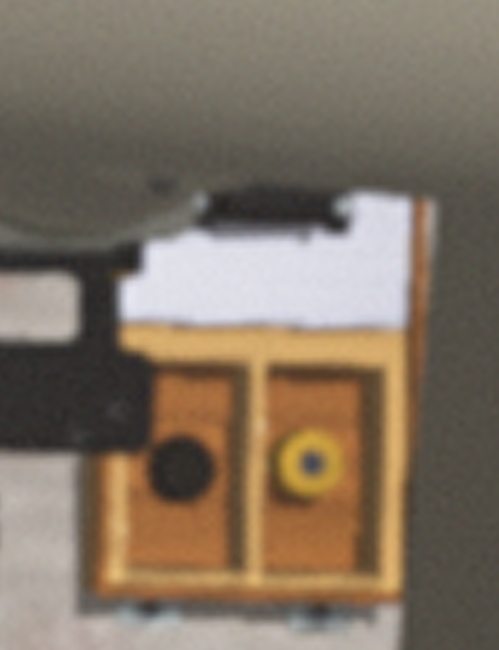

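View pics/top3.png

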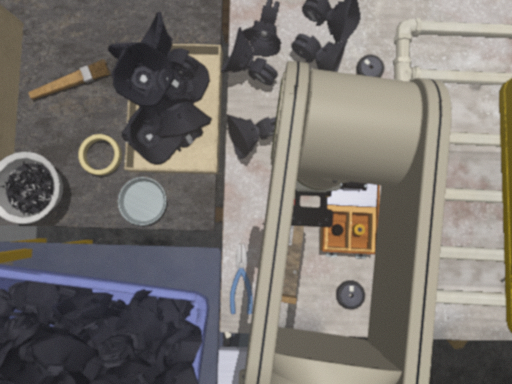

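The top view through the arm shows the plug (yellow ring with a dark hole) in the right pocket at (310,465) in the rectified crop. The foot is in the left pocket at (180,468), and the cover edge is clear of the pockets. Now I refine the plug centre.

Run:
```python
from h import *
c=dict(np.load('pics/top3.npz'))
im=ortho(c,.03,.37,.63,-.24,-.04,4).astype(np.uint8)
hsv=cv2.cvtColor(im,cv2.COLOR_RGB2HSV); 
for z in (0,):
    m=((hsv[...,0]>20)&(hsv[...,0]<35)&(hsv[...,1]>110)&(hsv[...,2]>90)).astype(np.uint8)
    m[:620]=0; m[860:]=0; m[:,:430]=0; m[:,:]=m
    m[:,590:]=0
    m=cv2.morphologyEx(m,cv2.MORPH_OPEN,np.ones((5,5)))
    cs,_=cv2.findContours(m,cv2.RETR_EXTERNAL,cv2.CHAIN_APPROX_NONE); k=max(cs,key=cv2.contourArea)
    (u,v),r=cv2.minEnclosingCircle(k); e=cv2.fitEllipse(k); print(u,v,r/4,e, 'x',.63-e[0][1]/4000,'y',-.04-e[0][0]/4000)
cr=im[560:960,300:680].copy(); cv2.drawContours(cr,[k-np.array([300,560])],-1,(255,0,0),1); cv2.imwrite('pics/pl.png',cr[:,:,::-1])
P=cloud(c); uv=cv2.projectPoints(np.array([[.444,-.164,.03]]),c['rvec'],c['tvec'],np.array([[c['fx'],0,c['cx']],[0,c['fy'],c['cy']],[0,0,1.]]),None)[0].ravel(); u,v=uv.astype(int); print(uv); print((P[v-4:v+5,u-6:u+7,2]*1000).astype(int))
```

```text
492.0602111816406 742.2491455078125 11.533720970153809 ((493.0284118652344, 741.3198852539062), (78.9183120727539, 79.51765441894531), 156.06793212890625) x 0.44467002868652344 y -0.1632571029663086
[359.07331839 229.48798421]
[[ 8 18 24 29 30 29 30 29 30 32 28  8  7]
 [13 21 29 29 29 30 32 30 28 30 32  5  4]
 [18 25 29 28 32 29 28 31 30 27 30 27  9]
 [21 27 30 31 31 31 32 30 30 30 32 29  6]
 [20 31 28 30 29 28 31 31 30 30 30 30 10]
 [19 29 30 30 32 28 29 33 31 30 31 29  5]
 [13 24 31 29 29 32 29 29 30 30 31 31  8]
 [ 6 20 29 31 29 30 29 29 34 29 30 28  5]
 [ 4  6 20 28 33 33 28 29 29 29 32  9  8]]
```

View pics/pl.png

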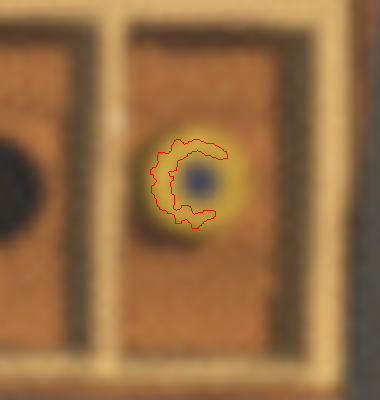

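Plug at (0.445, -0.1645), with its top at z = 30 mm in depth, as it should be. It sits 3 mm toward +x from the pocket's middle. I aim the grasp at x = 0.444 with a 36 mm gap.

```bash
python3 -m inch '[{"x":-26,"y":0,"z":-38,"twist":0},{"x":-26,"y":0,"z":-38,"twist":0},{"x":-26,"y":0,"z":-38,"twist":0},{"x":-26,"y":0,"z":-42,"twist":0.003},{"x":0,"y":40,"z":0,"twist":0},{"x":0,"y":40,"z":0,"twist":0},{"x":0,"y":40,"z":0,"twist":0},{"x":0,"y":20,"z":0,"twist":0},{"x":0,"y":0,"z":0,"twist":0},{"x":0,"y":0,"z":0,"twist":0}]' -0.226
python3 - <<'E'
from h import *
delta([.444,-.1645,.028],-1.4)
E
```

```text
t: 9.2
tool_pos: [0.4431, -0.1651, 0.2602]
orientation: [-1.571, 0.022, -0.022]
force: [-0.5, 0.4, 0.9]
opening: 0.0359
t 9.2 grasp [ 0.4431 -0.1651  0.0932] yaw -1.62 F [-0.5  0.4  0.9] open 0.0359 q [-0.46 -0.1   1.99 -0.    1.25 -0.44]
tool delta mm [ 0.9 65.2  0.7] twist -0.0039 tilt [-0. -0. -1.]
```

Fingertips are at z = 0.074, above the rim. I check with both cameras before going down.

```bash
python3 -m inch '[{"x":1,"y":24,"z":0.5,"twist":-0.004},{"x":0,"y":0,"z":0,"twist":0},{"x":0,"y":0,"z":0,"twist":0}]'
python3 - <<'E'
from h import *
c=grab('side','side4'); delta([.444,-.1645,.028],-1.4)
im=cv2.resize(c['color'][90:200,210:350],None,fx=5,fy=5,interpolation=cv2.INTER_CUBIC); cv2.imwrite('pics/s4c.png',im[:,:,::-1])
E
```

```text
t: 9.5
tool_pos: [0.4447, -0.164, 0.237]
orientation: [-1.571, 0.017, -0.019]
force: [1.0, -0.2, 0.2]
opening: 0.036
t 9.55 grasp [ 0.4452 -0.1642  0.0703] yaw -1.33 F [-0.2 -0.5  0.5] open 0.0361 q [-0.46 -0.06  2.   -0.    1.2  -0.44]
tool delta mm [-1.2 42.3 -0.3] twist 0.0013 tilt [ 0.002 -0.001 -1.   ]
```

View pics/s4c.png

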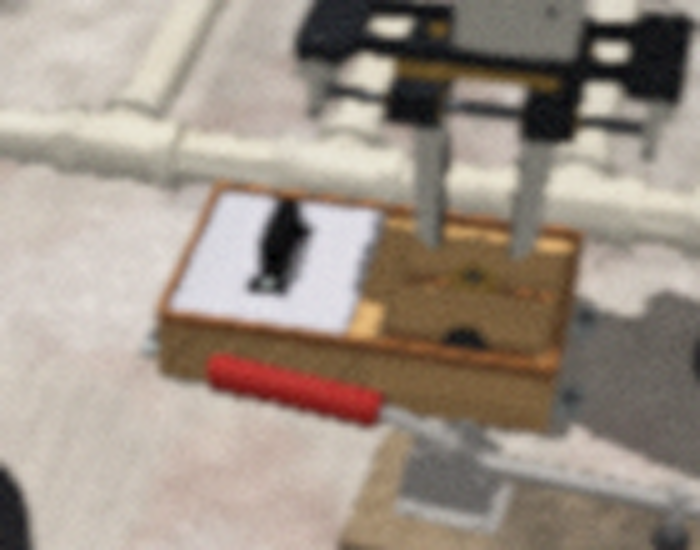

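The cover lies flat against the far rim. The fingers are over the -y pocket with the brass rim between them at about (475,270). Descending.

```bash
python3 -m inch '[{"x":-0.5,"y":12,"z":0,"twist":0},{"x":0,"y":12,"z":0,"twist":0},{"x":0,"y":0,"z":0,"twist":0}]'
python3 -m inch '[{"x":0,"y":10,"z":0,"twist":0},{"x":0,"y":7,"z":0,"twist":0},{"x":0,"y":0,"z":0,"twist":0},{"x":0,"y":0,"z":0,"twist":0}]'
python3 - <<'E'
from h import *
delta([.444,-.1645,.028],-1.4)
E
```

```text
t: 9.85
tool_pos: [0.4428, -0.1631, 0.2094]
orientation: [-1.569, 0.02, -0.016]
force: [0.8, 0.2, -1.0]
opening: 0.0359
t: 10.25
tool_pos: [0.4437, -0.1636, 0.1942]
orientation: [-1.57, 0.019, -0.018]
force: [0.1, -0.5, -0.4]
opening: 0.0358
t 10.25 grasp [ 0.4435 -0.1635  0.0272] yaw -1.32 F [ 0.1 -0.5 -0.4] open 0.0358 q [-0.46  0.01  2.03  0.    1.11 -0.44]
tool delta mm [ 0.5 -0.8 -1. ] twist 0.0014 tilt [-0.001  0.    -1.   ]
```

```bash
python3 -m inch '[{"x":0.5,"y":-0.5,"z":-1,"twist":0},{"x":0,"y":0,"z":0,"twist":0},{"x":0,"y":0,"z":0,"twist":0},{"x":0,"y":0,"z":0,"twist":0},{"x":0,"y":0,"z":0,"twist":0},{"x":0,"y":0,"z":0,"twist":0}]' -1 20
python3 - <<'E'
from h import *
delta([.444,-.1645,.028],-1.4)
E
```

```text
t: 10.85
tool_pos: [0.4445, -0.1648, 0.1955]
orientation: [-1.571, 0.017, -0.019]
force: [0.9, -0.9, 4.4]
opening: 0.0253
t 10.85 grasp [ 0.4447 -0.1649  0.0285] yaw -1.32 F [ 0.9 -0.9  4.4] open 0.0253 q [-0.46  0.01  2.02 -0.    1.11 -0.44]
tool delta mm [-0.7  0.5  0.4] twist 0.0014 tilt [ 0.001 -0.001 -1.   ]
```

Gripped: the opening is 25.3 mm and the plug is 26 mm across. Lift straight up and check.

```bash
python3 -m inch '[{"x":0,"y":-10,"z":0,"twist":0},{"x":0,"y":-20,"z":0,"twist":0},{"x":0,"y":-35,"z":0,"twist":0},{"x":0,"y":-40,"z":0,"twist":0},{"x":0,"y":-40,"z":0,"twist":0},{"x":0,"y":-30,"z":0,"twist":0},{"x":0,"y":0,"z":0,"twist":0}]'
python3 - <<'E'
from h import *
delta([.492,.352,.20],90)
c=grab('side','side5')
im=cv2.resize(c['color'][20:180,210:400],None,fx=4,fy=4,interpolation=cv2.INTER_CUBIC); cv2.imwrite('pics/s5c.png',im[:,:,::-1])
E
```

```text
t: 11.55
tool_pos: [0.4452, -0.165, 0.3757]
orientation: [-1.574, 0.012, -0.024]
force: [0.6, -0.2, -1.2]
opening: 0.0254
t 11.55 grasp [ 0.4465 -0.1656  0.2087] yaw -1.31 F [ 0.6 -0.2 -1.2] open 0.0254 q [-0.46 -0.2   1.87  0.    1.47 -0.44]
tool delta mm [ 33.6   7.2 518.5] twist -1.5937 tilt [ 0.007 -0.004 -1.   ]
```

View pics/s5c.png

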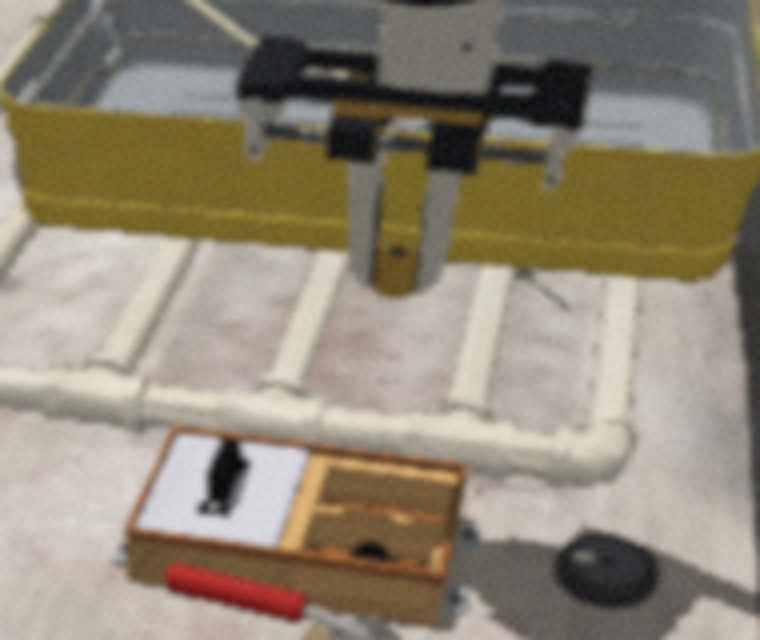

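The plug hangs upright between the pads, and the foot is still in its pocket. I carry it over to the left, then turn the jaws to y.

```bash
python3 -m inch '[{"x":0,"y":0,"z":25,"twist":0},{"x":0,"y":0,"z":40,"twist":0},{"x":0,"y":0,"z":45,"twist":0},{"x":0,"y":0,"z":45,"twist":0},{"x":0,"y":0,"z":45,"twist":0},{"x":0,"y":0,"z":45,"twist":0},{"x":0,"y":0,"z":45,"twist":0},{"x":0,"y":0,"z":45,"twist":0},{"x":0,"y":0,"z":45,"twist":0},{"x":0,"y":0,"z":45,"twist":0},{"x":0,"y":0,"z":45,"twist":0},{"x":0,"y":0,"z":40,"twist":0}]'
python3 -m inch '[{"x":0,"y":0,"z":8,"twist":-0.1},{"x":0,"y":0,"z":0,"twist":-0.14},{"x":0,"y":0,"z":0,"twist":-0.14},{"x":0,"y":0,"z":0,"twist":-0.14},{"x":0,"y":0,"z":0,"twist":-0.14},{"x":0,"y":0,"z":0,"twist":-0.14},{"x":0,"y":0,"z":0,"twist":-0.14},{"x":0,"y":0,"z":0,"twist":-0.14},{"x":0,"y":0,"z":0,"twist":-0.14},{"x":0,"y":0,"z":0,"twist":-0.14},{"x":0,"y":0,"z":0,"twist":-0.14},{"x":0,"y":0,"z":0,"twist":-0.094}]'
python3 - <<'E'
from h import *
delta([.492,.352,.10],90)
E
```

```text
t: 12.8
tool_pos: [0.4549, 0.3472, 0.3678]
orientation: [-1.572, 0.02, -0.015]
force: [1.2, -0.6, -0.2]
opening: 0.0256
t: 14.0
tool_pos: [0.4555, 0.3529, 0.3677]
orientation: [-1.205, -1.21, 1.217]
force: [0.6, 0.6, -0.9]
opening: 0.0256
t 14.0 grasp [0.4549 0.3525 0.2007] yaw 90.33 F [ 0.6  0.6 -0.9] open 0.0256 q [ 0.57  0.09  1.6   0.    1.46 -1.01]
tool delta mm [ -0.6 100.6 -37.4] twist 0.0058 tilt [-0.003 -0.002 -1.   ]
```

```bash
python3 -m inch '[{"x":0,"y":0,"z":-18,"twist":0},{"x":0,"y":0,"z":-20,"twist":0},{"x":0,"y":25,"z":0,"twist":0},{"x":0,"y":35,"z":0,"twist":0},{"x":0,"y":35,"z":0,"twist":0},{"x":0,"y":25,"z":0,"twist":0},{"x":0,"y":10,"z":0,"twist":0},{"x":0,"y":0,"z":0,"twist":0},{"x":0,"y":0,"z":0,"twist":0}]'
python3 - <<'E'
from h import *
delta([.493,.352,.0265],90)
c=grab('side','side6')
im=cv2.resize(c['color'][220:384,150:350],None,fx=4,fy=3.6,interpolation=cv2.INTER_CUBIC); cv2.imwrite('pics/s6c.png',im[:,:,::-1])
E
```

```text
t: 14.9
tool_pos: [0.4943, 0.3534, 0.2407]
orientation: [-1.209, -1.21, 1.209]
force: [0.5, -0.1, -0.4]
opening: 0.0258
t 14.9 grasp [0.4944 0.3534 0.0737] yaw 90.01 F [ 0.5 -0.1 -0.4] open 0.0258 q [ 0.54  0.28  1.62  0.    1.23 -1.03]
tool delta mm [-1.5 47.2  1.4] twist 0.0002 tilt [ 0.  0. -1.]
```

View pics/s6c.png

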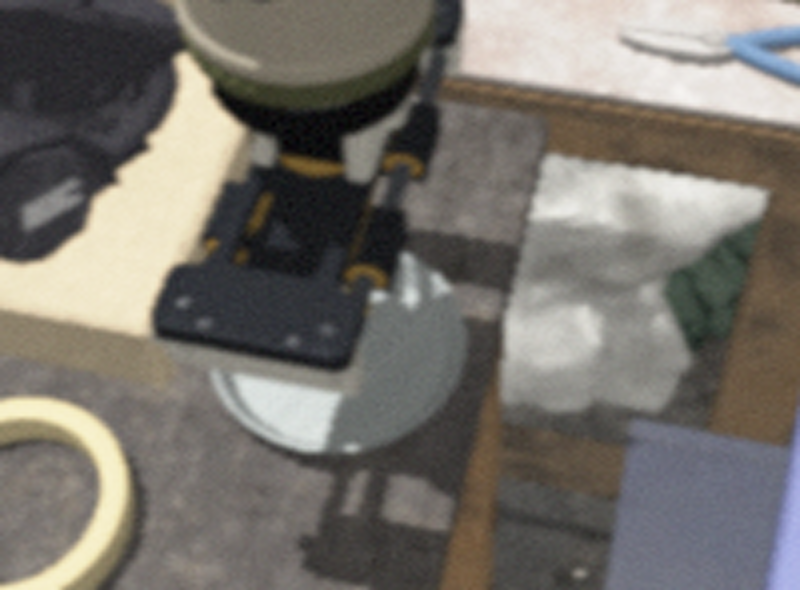

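The gripper is over the dish and clear of the tray, and the dish has not moved. Lowering.

```bash
python3 -m inch '[{"x":-1,"y":15,"z":1,"twist":0},{"x":0,"y":18,"z":0,"twist":0},{"x":0,"y":9,"z":0,"twist":0},{"x":0,"y":3,"z":0,"twist":0},{"x":0,"y":0,"z":0,"twist":0},{"x":0,"y":0,"z":0,"twist":0}]'
python3 - <<'E'
from h import *
delta([.493,.352,.0265],90)
E
python3 -m inch '[{"x":0,"y":1,"z":0,"twist":0},{"x":0,"y":0,"z":0,"twist":0}]'
python3 -c "
from h import *
delta([.493,.352,.0265],90)"
```

```text
t: 15.55
tool_pos: [0.4935, 0.3525, 0.1957]
orientation: [-1.209, -1.21, 1.209]
force: [-0.1, -1.0, -0.0]
opening: 0.0257
t 15.55 grasp [0.4936 0.3526 0.0287] yaw 90.01 F [-0.1 -1.  -0. ] open 0.0257 q [ 0.54  0.34  1.65  0.    1.16 -1.04]
tool delta mm [-0.6  2.2  0.6] twist 0.0003 tilt [ 0.001  0.001 -1.   ]
t: 15.75
tool_pos: [0.4934, 0.3524, 0.1946]
orientation: [-1.209, -1.21, 1.209]
force: [-0.1, 0.3, -0.3]
opening: 0.0252
t 15.75 grasp [0.4935 0.3525 0.0276] yaw 90.01 F [-0.1  0.3 -0.3] open 0.0252 q [ 0.54  0.34  1.65 -0.    1.15 -1.04]
tool delta mm [-0.5  1.1  0.6] twist 0.0002 tilt [ 0.001  0.001 -1.   ]
```

```bash
python3 -m inch '[{"x":0,"y":0.6,"z":0,"twist":0},{"x":0,"y":0,"z":0,"twist":0}]'
python3 -m inch '[{"x":0,"y":0.6,"z":0,"twist":0},{"x":0,"y":0,"z":0,"twist":0}]'
python3 -m inch '[{"x":0,"y":0.6,"z":0,"twist":0},{"x":0,"y":0,"z":0,"twist":0}]'
```

```text
t: 15.95
tool_pos: [0.4932, 0.3523, 0.1935]
orientation: [-1.209, -1.21, 1.209]
force: [-0.8, 0.0, -0.3]
opening: 0.0255
t: 16.15
tool_pos: [0.4932, 0.3523, 0.1934]
orientation: [-1.209, -1.209, 1.209]
force: [-2.6, -2.4, 5.4]
opening: 0.0253
t: 16.35
tool_pos: [0.4933, 0.3523, 0.1934]
orientation: [-1.209, -1.209, 1.209]
force: [-3.9, -3.4, 9.8]
opening: 0.0252
```

Contact came at the predicted height: the grasp point is at 26.4 mm and the force rises to 10 N. Relieve, open and retreat.

```bash
python3 -m inch '[{"x":0,"y":-0.6,"z":0,"twist":0},{"x":0,"y":0,"z":0,"twist":0}]'
python3 -m inch '[{"x":0,"y":0,"z":0,"twist":0},{"x":0,"y":0,"z":0,"twist":0},{"x":0,"y":0,"z":0,"twist":0},{"x":0,"y":0,"z":0,"twist":0}]' -0.1
python3 -m inch '[{"x":0,"y":-8,"z":0,"twist":0},{"x":0,"y":-20,"z":0,"twist":0},{"x":0,"y":-40,"z":0,"twist":0},{"x":0,"y":-45,"z":0,"twist":0},{"x":0,"y":-45,"z":0,"twist":0},{"x":0,"y":-30,"z":0,"twist":0},{"x":-40,"y":0,"z":30,"twist":0},{"x":-45,"y":0,"z":30,"twist":0},{"x":-45,"y":0,"z":0,"twist":0},{"x":-45,"y":0,"z":0,"twist":0},{"x":-45,"y":0,"z":0,"twist":0},{"x":0,"y":0,"z":0,"twist":0}]'
python3 - <<'E'
from h import *
delta([.493,.352,.0265],90)
c=grab('side','side7'); c2=grab('top','top7')
im=cv2.resize(c['color'][260:370,180:300],None,fx=5,fy=5,interpolation=cv2.INTER_CUBIC); cv2.imwrite('pics/s7c.png',im[:,:,::-1])
E
```

```text
t: 16.55
tool_pos: [0.4932, 0.3523, 0.1934]
orientation: [-1.209, -1.209, 1.209]
force: [-2.5, -2.4, 6.8]
opening: 0.0257
t: 16.95
tool_pos: [0.4931, 0.3522, 0.1925]
orientation: [-1.209, -1.209, 1.209]
force: [0.5, 0.4, -0.0]
opening: 0.0416
t: 18.15
tool_pos: [0.4354, 0.1316, 0.3816]
orientation: [-1.213, -1.206, 1.206]
force: [-0.0, 0.4, 0.4]
opening: 0.0417
t 18.15 grasp [0.4356 0.1313 0.2146] yaw 89.74 F [-0.   0.4  0.4] open 0.0417 q [ 0.18 -0.26  1.91 -0.    1.5  -1.38]
tool delta mm [221.2 187.8 -56.1] twist -0.0045 tilt [ 0.001 -0.002 -1.   ]
```

View pics/s7c.png

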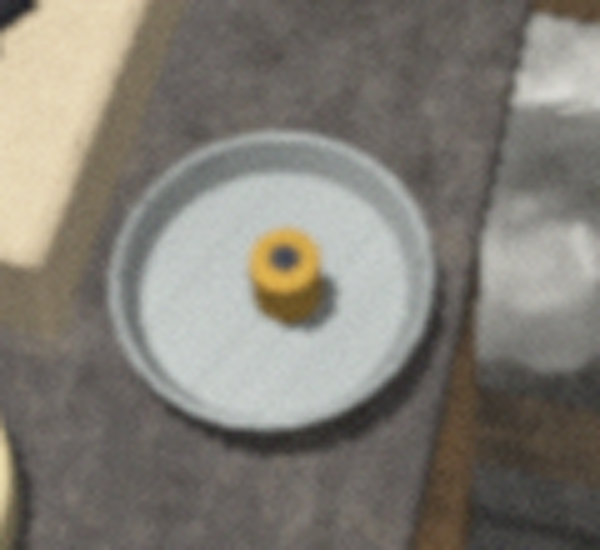

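View pics/top7.png

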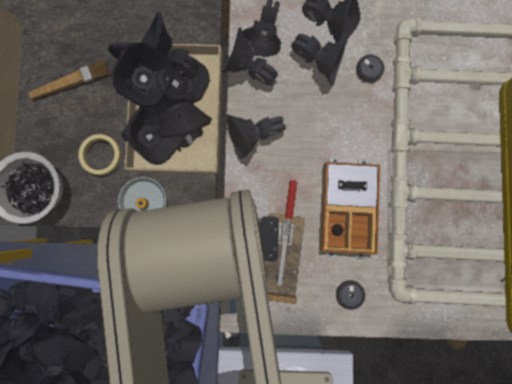

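View pics/side7.png

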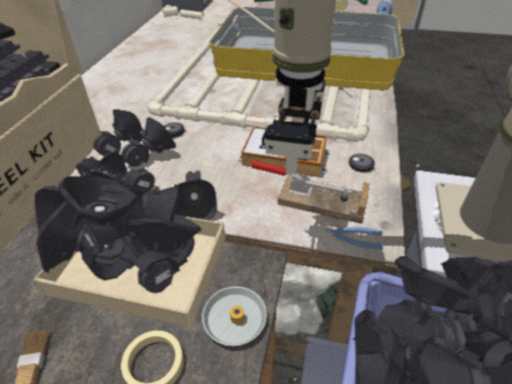

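The plug stands upright in the middle of the dish. The cover is on the far half and the foot is in its pocket at (337,230) in the top view. Last, a numeric check of the cover and plug.

Run:
```python
from h import *
c=dict(np.load('pics/top7.npz')); P=cloud(c)
reg=np.zeros(P.shape[:2],bool); reg[160:260,312:390]=1
q=P[reg&(P[...,2]>.055)&(P[...,2]<.08)]; print('handle',q.mean(0).round(4),cv2.minAreaRect((q[:,:2]*1000).astype(np.float32)))
for u in (333,368): print('plate z',np.median(P[172:200,u-2:u+3,2]).round(4))
print('foot z',np.median(P[228:233,335:340,2]).round(4))
im=ortho(c,.041,.37,.63,-.24,-.04,2.5); cv2.imwrite('pics/t7c.png',im[:,:,::-1])
reg[:]=0; reg[180:225,115:170]=1
q=P[reg&(P[...,2]>.022)&(P[...,2]<.04)]; print('plug',len(q),np.median(q,0).round(4))
```

```text
handle [ 0.5467 -0.1431  0.0663] ((547.2239990234375, -143.37200927734375), (42.973060607910156, 15.839313507080078), 88.06169891357422)
plate z 0.0418
plate z 0.0418
foot z 0.0239
plug 99 [0.4939 0.3501 0.028 ]
```

View pics/t7c.png

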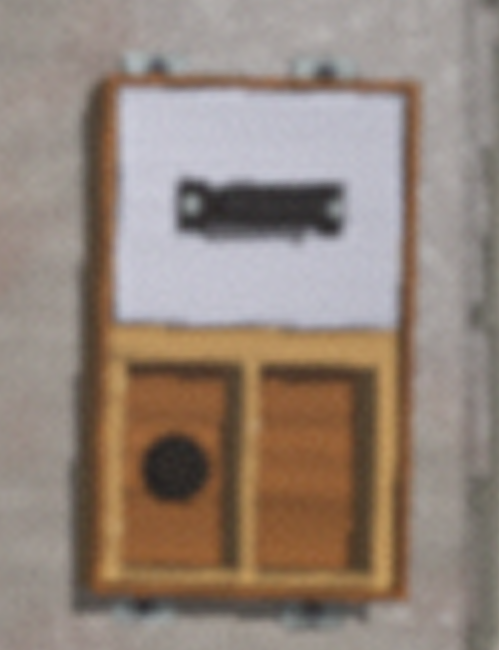

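All consistent: the cover is flat (41.8 mm on both sides) against the far rim, the plug's top is at 28 mm (4 + 24), and the foot has not moved. Handing in.

```bash
python3 -c "
from plant import robot
print(robot.close_job())"
```

```text
the job is handed in; nothing more can be done
None
```

The job is done and was handed in at about 18 s. I slid the cover along the block to the far rim without lifting it, took the brass plug from the right (-y) pocket, and stood it upright in the dish.

Last checks, none of which failed or disagreed:
- **Cover:** it lies flat, with its top at 41.8 mm on both sides. The handle is at x ≈ 0.547, where I expected 0.5465 for fully back. Both pockets are open.
- **Plug:** it stands at (0.494, 0.350) with its top at 28 mm, which is the 4 mm dish floor plus the plug's 24 mm. It is within 4 mm of the dish centre.
- **Rubber foot:** it is still in its pocket, with its top at 24 mm as expected.
- **Arm:** it is clear of everything. The highest wrist force reading was about 17 N, against the 120 N limit.

One early move call was refused because its rows lacked some keys; nothing moved.

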